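# Fit the charged battery in the label printer

## Robot

A 6-joint arm with a two-finger parallel gripper is mounted at the origin on the work surface. World frame = base frame: x ahead of the robot, y to its left, z up, the work surface at z = 0. Lengths are in m, angles in rad, forces in N, time in s.
With the tool pointing down it reaches from about 0.275 to 0.725 m from the base axis. Payload 5.6 kg.
Tool frame: the origin (TCP) lies on the centre line of the jaws, within the pads' length; the fingertips stand 8 mm ahead of it and the grasp point (between the pads) lies 11 mm behind it (bot.tip_extent is the distance from the TCP to the fingertips, in m); z points along the fingers, y is the line along which they close (so a half turn about z gives the same grasp; the last joint's range is limited). The gripper opens to 85 mm and grips with 20 to 120 N. Pads are 22 mm wide; open, the fingers measure 114 mm over their backs; the gripper's body (76 mm by 85 mm) begins 54 mm behind the grasp point. The pads swing forward as they close: fully open they stand 13 mm farther back than shut.
Start: joints at [1.534, 0.255, 0.108, 0, -1.424, -0.285], TCP at [0.174, 0.522, 0.239] pointing down, gripper open.
Joint ranges: [-2.95, 2.95], [-1.21, 1.97], [-1.09, 1.5], [-2.87, 1.71], [-2.94, -0.07], [-3.05, 3.05]. Speed limits (rad/s): [2.57, 2.57, 3.14, 3.14, 3.14, 3.14].

## Interface

Orientations are given as [roll, pitch, yaw] about the fixed x, y, z axes, in that order (R = Rz(yaw) Ry(pitch) Rx(roll)).
In Python, from cell import bot gives the robot as it stands. Calls block until the motion is done:
- bot.reach(position, orientation): joint-space move of the TCP to a pose.
- bot.servo_line(position, frame=None, velocity=0.15): straight line of the TCP; frame=None keeps the orientation; velocity is the mean speed in m/s.
- bot.move_joints(angles): joint-space move.
- bot.grip(opening): finger opening in m; the grip force is fixed at half the most; returns when the fingers have stopped.
- bot.wait(seconds).
- bot.inverse_kinematics(position, orientation): joint angles nearest the present ones, or None.
- bot.sense(): the state.
- bot.read_camera(name): name is "scene" or "side" or "wrist"; returns a dict with "pixels" (480x640x3 uint8, red, green, blue), "z_map" (480x640 float32, m along the optical axis (not along the pixel's ray), 0 where there is no reading), "intrinsics" (3x3 intrinsics, pixels), "position" and "attitude" of the camera in the world; the wrist camera has in their place "mount" (4x4, takes a point from camera to tool coordinates, whose origin is the TCP and whose axes are the flange's). Camera axes: x right, y down, z forward; pixel columns grow to the right and rows downward; lengths in m; the calibration is good to about 2 mm. The wrist camera is an equidistant fisheye: a pixel r from the principal point sees the ray r / f radians off the axis. A picture is of the moment at which its call begins: read the wrist's pose just before it.
A pose or a line that the arm cannot do raises bot.MotionError and nothing moves.
- bot.job_done(): hands the job in; it is judged then, once.
The state is a dict: "time_s": time; "q": joint angles; "dq": joint speeds; "tau": joint torques, N m; "tool_pos": TCP position; "tcp_rot": TCP orientation; "wrist_force": force on the tool from outside, world axes, zero at the start; "wrist_torque": the same for the moment, N m; "finger_gap": finger opening in m; "grasp_force": force on a finger pad.
Only numpy, scipy, OpenCV 4.12 (cv2) and the standard library are available. Lean on these libraries where they do the work, as an engineer would, in place of code of your own. Each camera call takes 0.05 s, during which the arm holds its last target. There are 200 camera calls.

## Task

Take the charged battery pack (four green gauge lights) out of the charging dock and fit it in the empty battery bay of the label printer that lies belly up: turn it so that the arrow on the pack points the same way as the arrow on the printer, set it in the bay, and press it fully home until both latches have snapped over it and it is flush with the printer's belly. Leave the low battery (one red light) in the dock and do not disturb the other things on the counter.

Things in the scene. Friction and masses are not known exactly. Their poses are not given: they have to be found in the camera images.
- pack: Charged battery pack: dark grey block 100 mm long (its x), 60 wide (y), 30 tall, 0.2 to 0.3 kg, lying flat in one well of the dock. Origin: centre of its underside, z up. On top: yellow band across the contact end (+x), white arrow pointing to +x, black strip with four green lights near the -x end. Flat sides: grasp it across the 60 mm width, mid-length.
- pack_contacts (a point): On the pack: its contact end, 50 mm from the origin along +x, at the height of the underside. The underside of this end is cut away over 18 mm, 8 mm high, to pass over a contact block. In the middle of both ends of the pack is a notch 24 mm wide and 5 mm deep with a lug in it for the printer's latches.
- low_pack: A second pack of the same size and shape with a single red gauge light, in the other well of the dock. Leave it there.
- dock: Black two-well charging dock, 136 (x) by 256 mm (y), fixed. Origin: centre of its underside, on the counter. Wells centred at y = +63 and -63 mm, floors 12 mm above the counter, walls only 8 mm high around them; each pack's top is 42 mm above the counter, its upper 22 mm stand free, 66 mm lie free between the packs. Contact ends point to the dock's +x. Packs lift straight out.
- printer: Mobile label printer, black, grey corner bumpers, 178 (x) by 156 mm (y), lying belly up in a rubber nest 206 by 184 mm; fixed, does not shift when pressed. Origin: on the counter under its centre, z up. The belly is flat, 86 mm above the counter, with the open battery bay in its middle. A white arrow on the belly beyond the bay's +x end points to +x.
- bay (a point): Centre of the bay's floor, 56 mm above the counter, axes as the printer's; a pack that is home has its origin here. The bay is 104 (x) by 64 mm (y), 30 mm deep: a pack has 2 mm play on every side and is flush with the belly when home. Fingers holding the pack by its sides meet the belly before it is home: let go, then press on its top with the closed fingertips.
- bay_contacts (a point): Contact (+x) end of the bay, at floor height, 50 mm from bay along +x; pack_contacts belongs here. A white block 7 mm high with brass strips stands on the floor there, so a pack put in the wrong way round stays proud.
- latch_a (a joint): Orange sprung latch leaf in the middle of the bay's -x end, sloping into the bay. 0 = sprung in; up to 0.006 m = pushed back into the end wall. A pack let down into the bay rests level on both leaves about 12 mm proud; some 10 to 15 N down on its top, about its middle, drives it past them until they snap in over its lugs (reading back near 0).
- latch_b (a joint): The same orange latch leaf at the bay's +x (contact) end; 0 = sprung in, up to 0.006 m = pushed back.
- roll: Bystander: roll of white and teal labels standing on the counter, 104 mm across, 75 mm tall. Origin at the centre of its underside.
- screwdriver: Bystander: red-handled screwdriver lying on the counter, 170 mm long along its x. Origin under its middle.
- phone: Bystander: telephone lying flat, 150 by 73 by 9 mm. Origin at the centre of its underside.
- carton: Bystander: open cardboard carton, 170 by 110 by 75 mm, full of small boxes that stand 10 mm above its rim. Origin at the centre of its underside.
Not all that is in view belongs to the job. What is shaped like the low_pack but blue or brown is not meant.

How it is judged:
On the way, in this order (a step that is already met when the one before it is completed fails the run):
1. the charged pack is lifted clear of the dock (z of pack in the frame of dock above 0.05 m), for 0.1 s.
2. the pack stands in the mouth of the bay, arrow the same way as the printer's (horizontal distance between pack_contacts and bay_contacts below 0.006 m and horizontal distance between pack and bay below 0.006 m and z of pack in the frame of bay below 0.024 m), for 0.1 s.
At the end, for the whole second after the job is handed in: The charged pack is home in the bay, arrows agreeing: level within 0.03 rad, its underside within 2 mm of the bay floor, centred within 4 mm, its contact end within 5 mm of the bay's, at rest; the low pack still lies in its dock well, moved less than 20 mm (z of pack in the frame of bay between -0.003 and 0.002 m and horizontal distance between pack and bay below 0.004 m and horizontal distance between pack_contacts and bay_contacts below 0.005 m and angle between pack's own z axis and vertical below 0.03 rad and linear speed of pack below 0.02 m/s and z of low_pack in the frame of dock below 0.016 m and distance of low_pack from where it was at the start of the episode below 0.02 m); the robot touches nothing.
It fails at once if the low pack is shifted or lifted by more than 20 mm (distance of low_pack from where it was at the start of the episode above 0.02 m).
It fails at once if another thing on the counter is shifted by more than 30 mm (distance of any of roll, screwdriver, phone, carton from where it was at the start of the episode above 0.03 m).
It also fails if it takes over 48 s, if anything falls off the work surface, if the arm or the gripper's body presses on something with over 40 N, if the wrist force passes 120 N, or if a joint passes its speed limit or range.

## Working session

There is one attempt and no reset: what is moved stays moved. The work goes in short steps, each a Python script; the robot and the scene stay as the last script left them, time stands still between calls to the robot, and variables do not carry over. Pictures are saved under pics/ and viewed, at most 10 in all, crops included, and the job is handed in when it is done.

```bash
ls; mkdir -p pics
cat > h.py <<'E'
import numpy as np, cv2
from cell import bot
from scipy.spatial.transform import Rotation as R
def att(a):
    a=np.array(a,float)
    return a if a.shape==(3,3) else (R.from_euler('xyz',a).as_matrix() if a.size==3 else R.from_quat(a).as_matrix())
def cloud(c):
    K=np.array(c['intrinsics']);z=c['z_map'];v,u=np.mgrid[:480,:640]
    p=np.stack([(u-K[0,2])/K[0,0]*z,(v-K[1,2])/K[1,1]*z,z],-1)
    P=p@att(c['attitude']).T+np.array(c['position']); P[z==0]=np.nan
    return P
def save(n,im): cv2.imwrite('pics/'+n,cv2.cvtColor(np.ascontiguousarray(im),cv2.COLOR_RGB2BGR))
E
python3 - <<'E'
from h import *
for n in ('scene','side'):
    c=bot.read_camera(n); save(n+'1.png',c['pixels']); np.savez(n+'.npz',**{k:np.array(v) for k,v in c.items()})
    print(n,c['position'],c['attitude'],c['intrinsics'])
s=bot.sense();print(s['tool_pos'],s['tcp_rot'],s['time_s'])
E
```

```text
pics
scene [ 1.10734768 -0.27820301  0.82669335] [-2.45010934 -0.00423531  1.16067744] [[436.91417905   0.         311.47555168]
 [  0.         436.91417905 236.00549466]
 [  0.           0.           1.        ]]
side [0.24124722 1.06024299 1.16047044] [-2.34697090e+00  2.14194107e-03 -2.89245962e+00] [[526.80978479   0.         313.45641295]
 [  0.         526.80978479 240.77411599]
 [  0.           0.           1.        ]]
[0.17378568 0.52138072 0.23849341] [ 3.13990347e+00 -1.13842991e-04 -3.21876035e-01] 0.1
```

View pics/scene1.png

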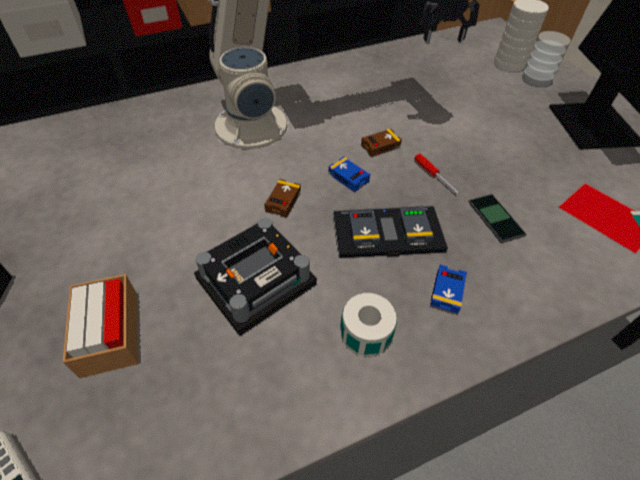

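View pics/side1.png

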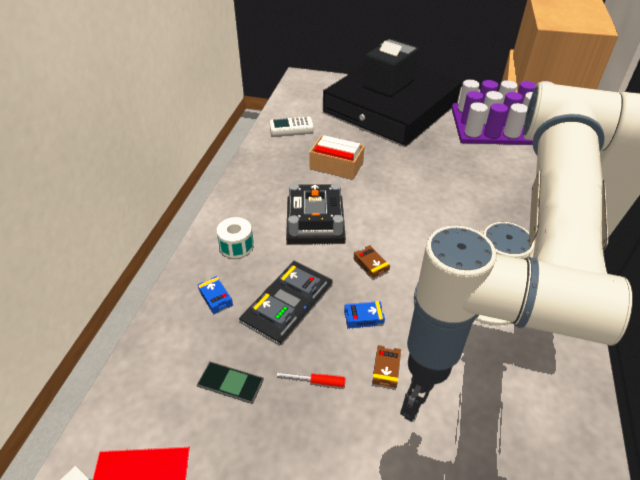

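The candidates in the scene picture are:
- Dock pack with green lights at (417,225).
- Dock pack with a red light at (365,228).
- Blue decoys at (350,173) and (450,288).
- Brown decoys at (283,197) and (381,141).

I choose (417,225). The printer is at (255,270), and its arrow at (222,277) points left in the image.

Run:
```python
from h import *
S={n:dict(np.load(n+'.npz')) for n in('scene','side')}
for n,c in S.items():
    P=cloud(c); im=c['pixels']
    def px(u,v): return P[v-1:v+2,u-1:u+2].reshape(-1,3).mean(0).round(4)
    pts={'scene':[(417,225),(365,228),(255,262),(222,277)],'side':[(270,307),(304,280),(316,203),(315,187)]}[n]
    print(n,[px(*p) for p in pts])
    for k,(lo,hi,r) in {0:(.036,.05,.07),1:(.036,.05,.07),2:(.08,.095,.14)}.items():
        c0=px(*pts[k]); m=(P[...,2]>lo)&(P[...,2]<hi)&(np.hypot(P[...,0]-c0[0],P[...,1]-c0[1])<r)
        q=P[m][:,:2].astype(np.float32); print(k,m.sum(),cv2.minAreaRect(q*1000),np.median(P[m][:,2]))
    hsv=cv2.cvtColor(im,cv2.COLOR_RGB2HSV)
    for nm,lo,hi in(('orange',(5,150,120),(16,255,255)),('yellow',(20,120,100),(32,255,255)),('green',(45,120,100),(75,255,255))):
        w=cv2.inRange(hsv,lo,hi); N,L,st,ce=cv2.connectedComponentsWithStats(w)
        for i in range(1,N):
            X=np.nanmedian(P[L==i],0)
            if st[i,4]>=6 and abs(X[0]-.5)<.35 and abs(X[1])<.5: print(nm,ce[i].round(),st[i,4],X.round(4))
im=S['scene']['pixels']
save('crop1.png',np.hstack([cv2.resize(im[190:270,325:455],(520,320)),cv2.resize(im[210:335,185:325],(280,250))[:250] if 0 else cv2.resize(im[210:335,190:320],(280,320))]))
```

```text
scene [array([0.5818, 0.228 , 0.0428]), array([0.5406, 0.1101, 0.0421]), array([ 0.5425, -0.1633,  0.0563]), array([ 0.5732, -0.2418,  0.0853])]
0 812 ((570.371826171875, 231.00399780273438), (61.27690505981445, 103.0793228149414), 70.64363098144531) 0.042082671801891514
1 801 ((528.951416015625, 111.98719787597656), (60.69834899902344, 102.69326782226562), 70.44313049316406) 0.041990201715310205
2 4268 ((556.1129150390625, -172.26246643066406), (169.1715545654297, 189.7769775390625), 15.053723335266113) 0.08573269177268694
orange [272. 248.] 60 [ 0.541  -0.1209  0.0824]
orange [230. 273.] 39 [ 0.568  -0.2241  0.0842]
orange [124. 278.] 9 [ 0.49   -0.4266  0.0751]
orange [111. 279.] 25 [ 0.4788 -0.4537  0.0729]
orange [124. 290.] 14 [ 0.5183 -0.4313  0.0746]
orange [124. 309.] 10 [ 0.5624 -0.4377  0.0752]
orange [125. 316.] 7 [ 0.5793 -0.4394  0.0748]
orange [124. 322.] 8 [ 0.5909 -0.4421  0.0741]
orange [119. 343.] 87 [ 0.6291 -0.4547  0.0731]
orange [ 96. 354.] 10 [ 0.6385 -0.4984  0.0747]
yellow [393. 135.] 55 [0.2427 0.3611 0.0301]
yellow [338. 162.] 41 [0.2913 0.1633 0.0302]
yel
[... 783 characters left out ...]
 -0.4385  0.048 ]
orange [314. 192.] 44 [ 0.5667 -0.2232  0.0813]
orange [315. 214.] 20 [ 0.5378 -0.1161  0.0847]
orange [369. 258.] 255 [ 0.3477 -0.0266  0.0304]
orange [381. 272.] 8 [0.3079 0.0059 0.0151]
orange [387. 362.] 466 [0.246  0.3165 0.0304]
orange [376. 379.] 9 [0.2658 0.3692 0.0308]
orange [393. 382.] 9 [0.2224 0.3668 0.0296]
orange [384. 383.] 16 [0.2428 0.3676 0.0156]
yellow [379. 267.] 73 [0.3142 0.0034 0.0305]
yellow [288. 273.] 73 [0.5635 0.0986 0.0418]
yellow [208. 282.] 52 [0.7782 0.1801 0.0298]
yellow [261. 301.] 85 [0.6055 0.2175 0.0426]
yellow [379. 309.] 56 [0.2915 0.1576 0.0305]
yellow [385. 377.] 115 [0.2428 0.3602 0.0304]
green [281. 312.] 58 [0.5418 0.2421 0.0421]
```

View pics/crop1.png

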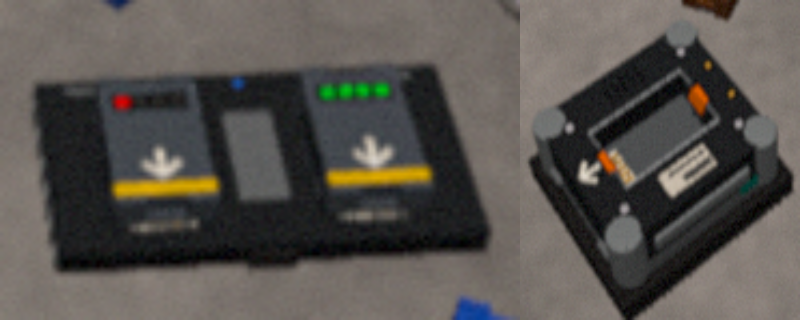

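Crop: the right-hand dock pack has four green lights and the left-hand one has a single red light. Pack yaw is about -19.6° and printer yaw about -75°. Next I take close looks with the wrist camera, printer first and then the pack.

```bash
cat >> h.py <<'E'
def wcloud(s,c):
    K=np.array(c['intrinsics']);z=c['z_map'];v,u=np.mgrid[:480,:640]
    a=(u-K[0,2])/K[0,0];b=(v-K[1,2])/K[1,1];t=np.hypot(a,b)+1e-9
    k=np.where(t<1.4,np.tan(np.minimum(t,1.4))/t,np.nan)
    p=np.stack([a*k*z,b*k*z,z],-1); M=np.array(c['mount'])
    p=p@M[:3,:3].T+M[:3,3]
    P=p@att(s['tcp_rot']).T+np.array(s['tool_pos']); P[z==0]=np.nan
    return P
def wlook(n):
    bot.wait(0.3); s=bot.sense();c=bot.read_camera('wrist'); save(n+'.png',c['pixels'])
    np.savez(n+'.npz',pixels=c['pixels'],P=wcloud(s,c)); return c,s
E
python3 - <<'E'
from h import *
yp=np.deg2rad(-19.6); yb=np.deg2rad(-75.1)
for nm,p,y in(('A',[.5545,-.172,.26],yb),('B',[.569,.231,.22],yp)):
    bot.reach(p,[np.pi,0,y]); c,s=wlook(nm); print(s['time_s'],s['q'],s['tool_pos'])
    if nm=='A':print(c['mount'],c['intrinsics'])
a,b=[cv2.imread(f'pics/{n}.png') for n in 'AB']
cv2.imwrite('pics/AB.png',cv2.resize(np.hstack([a,b]),(800,300),interpolation=cv2.INTER_AREA))
E
```

```text
3.1917 [-3.11010726e-02  3.12214724e-01  2.38239726e-01 -5.24655541e-05
 -1.49678447e+00  2.91652724e-01] [ 0.55458688 -0.17170998  0.25999686]
[[-4.60805618e-04 -9.45822995e-01 -3.24682383e-01  8.38925836e-02]
 [ 9.99999780e-01 -2.80875489e-04 -6.01039756e-04 -1.51267705e-03]
 [ 4.77281899e-04 -3.24682589e-01  9.45822916e-01 -1.34234110e-01]
 [ 0.00000000e+00  0.00000000e+00  0.00000000e+00  1.00000000e+00]] [[371.64829954   0.         322.65631064]
 [  0.         371.64829954 240.26246145]
 [  0.           0.           1.        ]]
5.0417 [ 6.38677536e-01  3.88768376e-01  2.49098857e-01  2.14380966e-05
 -1.43091330e+00  5.88896347e-01] [0.5692373  0.23033726 0.22014917]
```

View pics/AB.png

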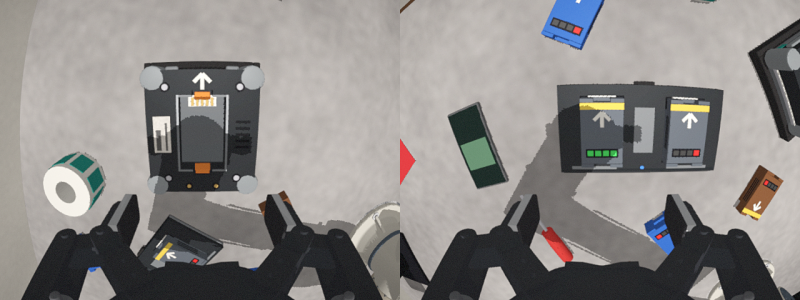

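Left half: the printer bay is at (203,130), with its arrow up at (202,80). Right half: the charged pack is at (602,130), with its arrow up. Next I fit both precisely.

```bash
cat > fit.py <<'E'
from h import *
from scipy.optimize import minimize
def packfit(P,c0,lo=.037,hi=.047,r=.075):
    m=(P[...,2]>lo)&(P[...,2]<hi)&(np.hypot(P[...,0]-c0[0],P[...,1]-c0[1])<r)
    q=P[m]; (c,s,a)=cv2.minAreaRect((q[:,:2]*1000).astype(np.float32)); return np.round(c,1),np.round(s,1),round(a,2),m.sum(),np.median(q[:,2]).round(4)
def bayfit(P,c0,yaw0,zt=.086):
    # belly points: maximise empty 104x64 rectangle -> edges per direction
    out=[]
    f=lambda yaw:np.array([[np.cos(yaw),np.sin(yaw)],[-np.sin(yaw),np.cos(yaw)]])
    A=f(yaw0); q=(P[...,:2]-c0)@A.T; z=P[...,2]
    bel=(abs(z-zt)<.003)
    def edge(ax,sg,half,span):
        o=1-ax; m=bel&(sg*q[...,ax]>half-.012)&(sg*q[...,ax]<half+.03)
        ks=np.arange(span[0],span[1],.004); E=[]
        for k in ks:
            for s2 in(-1,1):
                w=m&(abs(s2*q[...,o]-k)<.002)
                if w.sum()>3:E.append((s2*k,sg*np.min(sg*q[...,ax][w])))
        return np.array(E)
    for ax,sg,h,sp in((0,1,.052,(.018,.03)),(0,-1,.052,(.018,.03)),(1,1,.032,(.004,.046)),(1,-1,.032,(.004,.046))):
        E=edge(ax,sg,h,sp); p=np.polyfit(E[:,0],E[:,1],1); out.append((ax,sg,round(np.median(E[:,1]),4),round(np.std(E[:,1]),4),round(p[0],4)))
    return out
E
python3 - <<'E'
from fit import *
B=np.load('B.npz')['P'];A=np.load('A.npz')['P']
print(packfit(B,(.569,.231)),packfit(B,(.527,.112)))
S=cloud(dict(np.load('scene.npz'))); D=cloud(dict(np.load('side.npz')))
c0=np.array([.5545,-.172]);y=np.deg2rad(-75.1)
for n,P in(('w',A),('scene',S),('side',D)):
    m=(P[...,2]>.083)&(P[...,2]<.089)&(np.hypot(*(P[...,:2]-c0).transpose(2,0,1))<.14)
    print(n,cv2.minAreaRect((P[m][:,:2]*1000).astype(np.float32)))
    try:print(bayfit(P,c0,y))
    except Exception as e:print(e)
im=np.load('A.npz')['pixels']; h=cv2.cvtColor(im,cv2.COLOR_RGB2HSV); w=cv2.inRange(h,(5,150,120),(18,255,255))
N,L,st,ce=cv2.connectedComponentsWithStats(w)
for i in range(1,N):
    if st[i,4]>30: print(ce[i],st[i,4],np.nanmedian(A[L==i],0))
E
```

```text
(array([571.1, 230.7]), array([ 60.2, 100.7]), 70.35, np.int64(7296), np.float64(0.0417)) (array([529.1, 111.9]), array([ 61.3, 100.6]), 70.32, np.int64(6159), np.float64(0.0416))
w ((556.1981811523438, -172.71951293945312), (167.75994873046875, 190.45750427246094), 15.424148559570312)
[(0, 1, np.float64(0.0532), np.float64(0.0), np.float64(-0.0019)), (0, -1, np.float64(-0.0504), np.float64(0.0001), np.float64(-0.0034)), (1, 1, np.float64(0.0333), np.float64(0.0002), np.float64(0.0058)), (1, -1, np.float64(-0.0304), np.float64(0.0004), np.float64(0.0051))]
scene ((556.1012573242188, -171.68017578125), (169.16708374023438, 188.901123046875), 15.154644012451172)
[(0, 1, np.float64(0.0525), np.float64(0.0007), np.float64(-0.0111)), (0, -1, np.float64(-0.0523), np.float64(0.0005), np.float64(0.0061)), (1, 1, np.float64(0.0335), np.float64(0.0009), np.float64(-0.0003)), (1, -1, np.float64(-0.0306), np.float64(0.0008), np.float64(0.0131))]
side ((551.8131713867188, -169.54531860351562), (167.00596618652344, 196.22164916992188), 15.404740333557129)
[(0, 1, np.float64(0.0495), np.float64(0.0023), np.float64(-0.028)), (0, -1, np.float64(-0.056), np.float64(0.0013), np.float64(0.0093)), (1, 1, np.float64(0.0339), np.float64(0.0028), np.float64(-0.0159)), (1, -1, np.float64(-0.0363), np.float64(0.0035), np.float64(0.0443))]
[322.99 152.3 ] 300 [ 0.57012096 -0.22421053  0.08417174]
[323.5        268.37234043] 376 [ 0.54237889 -0.12276383  0.08266978]
```

```bash
cat >> h.py <<'E'
BAY=np.array([.5563,-.1730]);YB=np.deg2rad(-74.75);PK=np.array([.5711,.2307]);YP=np.deg2rad(-19.65);ZG=.031
def st(t=''):
    s=bot.sense();print(t,round(s['time_s'],2),np.round(s['tool_pos'],4),np.round(s['wrist_force'],1),'gap',round(s['finger_gap'],4),'F',np.round(s['grasp_force'],1));return s
E
python3 - <<'E'
from h import *
print(bot.tip_extent)
bot.servo_line([*PK,.09],[np.pi,0,YP],.15);bot.servo_line([*PK,ZG],None,.08);st('down')
bot.grip(.05);st('grip')
bot.servo_line([*PK,.19],None,.12);st('lift')
bot.reach([*BAY,.19],[np.pi,0,YB]);wlook('C');st('over')
E
```

```text
0.008
down 6.99 [0.5715 0.2309 0.0316] [ 0.5  0.  -1.1] gap 0.0853 F 0.0
grip 7.36 [0.5717 0.231  0.0321] [-0.4 -0.7  6. ] gap 0.0584 F 67.0
lift 8.83 [0.5707 0.2305 0.189 ] [-0.1 -0.6 -3.2] gap 0.0584 F 66.2
over 10.68 [ 0.5565 -0.1726  0.19  ] [-0.2 -0.6 -2.5] gap 0.0583 F 66.2
```

View pics/C.png

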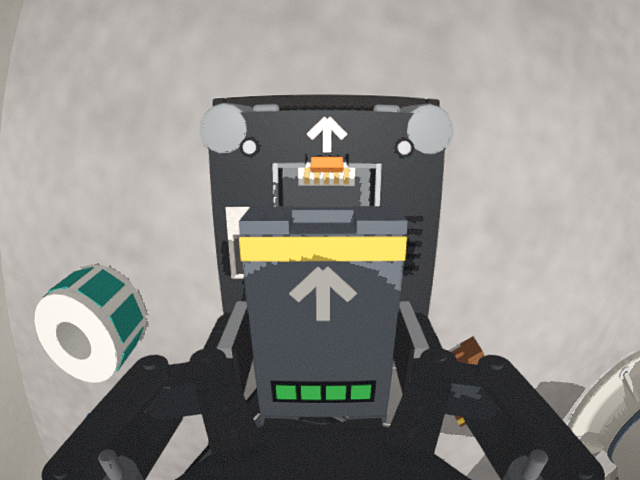

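The pack is held level with its arrow at (322,290), the same way as the printer arrow at (326,132). The bay's contact end is visible at (327,175). Now I measure the pack's offset in the hand.

Run:
```python
from fit import *
d=np.load('C.npz');P=d['P'];im=d['pixels']
A=np.array([[np.cos(YB),np.sin(YB)],[-np.sin(YB),np.cos(YB)]])
q=(P[...,:2]-BAY)@A.T;z=P[...,2]
m=(abs(z-.2)<.012)&(abs(q[...,1])<.0355)&(abs(q[...,0])<.065); 
v,u=np.nonzero(m);Q=q[m];Z=z[m]
print(m.sum(),np.median(Z),np.percentile(Q,[.3,99.7],axis=0))
c=np.linalg.lstsq(np.c_[Q,np.ones(len(Q))],Z,rcond=None)[0];print('plane',c)
for k in np.arange(-.04,.046,.01):
    w=abs(Q[:,0]-k)<.003
    if w.sum()>20:print(round(k,3),np.percentile(Q[w,1],[1,99]).round(4),np.median(Z[w]).round(4))
h=cv2.cvtColor(im,cv2.COLOR_RGB2HSV);w=(cv2.inRange(h,(20,120,100),(32,255,255))>0)&m
print('yellow',np.percentile(q[w],[1,50,99],axis=0))
w=(cv2.inRange(h,(45,120,80),(75,255,255))>0)&m;print('green',np.median(q[w],0))
bel=abs(z-.086)<.003
for s in(1,-1):
    w=bel&(q[...,0]>.035)&(q[...,0]<.048)&(s*q[...,1]>.02)&(s*q[...,1]<.06);print('bay y edge',s,w.sum(),s*np.percentile(s*q[...,1][w],1))
w=bel&(q[...,0]>.04)&(abs(abs(q[...,1])-.024)<.006);print('bay +x edge',np.percentile(q[...,0][w],1))
```

```text
31199 0.19954938860223873 [[-0.04753716 -0.03260251]
 [ 0.04817586  0.03418963]]
plane [-0.01649595 -0.00186888  0.19963785]
-0.04 [-0.0272  0.0308] 0.1995
-0.03 [-0.0271  0.0309] 0.1999
-0.02 [-0.0271  0.0309] 0.1995
-0.01 [-0.0274  0.0312] 0.1996
0.0 [-0.0274  0.0313] 0.1996
0.01 [-0.0335  0.0351] 0.1996
0.02 [-0.0271  0.0313] 0.1996
0.03 [-0.0269  0.031 ] 0.1995
0.04 [-0.0273  0.0312] 0.1995
yellow [[ 0.032762   -0.02739782]
 [ 0.03751873  0.00190075]
 [ 0.04204208  0.03134362]]
green [-0.02993929  0.00312214]
bay y edge 1 840 0.03182446293408312
bay y edge -1 810 -0.032154368938567275
bay +x edge 0.05155100701947349
```

Run:
```python
from fit import *
def rot(y):return np.array([[np.cos(y),np.sin(y)],[-np.sin(y),np.cos(y)]])
def marks(P,im,c,y,zt):
    q=(P[...,:2]-c)@rot(y).T;m=(abs(P[...,2]-zt)<.006)&(abs(q[...,1])<.05)&(abs(q[...,0])<.07)
    h=cv2.cvtColor(im,cv2.COLOR_RGB2HSV);o=[]
    for lo,hi in(((20,120,70),(32,255,255)),((45,120,60),(75,255,255))):
        w=(cv2.inRange(h,lo,hi)>0)&m;o.append((w.sum(),np.percentile(q[w],[3,50,97],axis=0).round(4).tolist()))
    m2=m&(abs(q[...,1])<.036);a=cv2.minAreaRect((P[m2][:,:2]*1000).astype(np.float32));
    return o,np.round(rot(y)@(np.array(a[0])/1000-c),4),np.round(a[1],1),a[2]
d=np.load('B.npz');print('B',marks(d['P'],d['pixels'],PK,YP,.042))
d=np.load('C.npz');print('C',marks(d['P'],d['pixels'],BAY,YB,.2))
d=dict(np.load('scene.npz'));print('S0',marks(cloud(d),d['pixels'],PK,YP,.042))
for n in('scene','side'):
    c=bot.read_camera(n);save(n+'2.png',c['pixels']);print(n,marks(cloud(c),c['pixels'],BAY,YB,.2))
```

```text
B ([(np.int64(753), [[0.0348, -0.0283], [0.0393, 0.0004], [0.0435, 0.0284]]), (np.int64(454), [[-0.0327, -0.0209], [-0.028, -0.0013], [-0.0234, 0.0201]])], array([-0.,  0.]), array([ 60.2, 100.7]), 70.34809875488281)
C ([(np.int64(3988), [[0.0331, -0.0261], [0.0375, 0.0019], [0.0419, 0.0301]]), (np.int64(1207), [[-0.0345, -0.0182], [-0.0298, 0.0027], [-0.0258, 0.0217]])], array([-0.0018, -0.0001]), array([ 71.8, 100.9]), 16.209909439086914)
S0 ([(np.int64(106), [[0.0301, -0.0289], [0.0375, -0.0007], [0.044, 0.0279]]), (np.int64(67), [[-0.0373, -0.0202], [-0.0312, -0.0009], [-0.0247, 0.0222]])], array([-0.0008,  0.    ]), array([ 61.3, 103.1]), 70.64361572265625)Traceback (most recent call last):
  File "<stdin>", line 14, in <module>
  File "<stdin>", line 7, in marks
    return _quantile_unchecked(
        a, q, axis, out, overwrite_input, method, keepdims, weights)
    return _ureduce(a,
                    func=_quantile_ureduce_func,
    ...<5 lines>...
                    overwrite_input=overwrite_input,
                    method=method)
    r = func(a, **kwargs)
    result = _quantile(arr,
                       quantiles=q,
    ...<2 lines>...
                       out=out,
                       weights=wgt)
    slices_having_nans = np.isnan(arr[-1, ...])
                                  ~~~^^^^^^^^^
IndexError: index -1 is out of bounds for axis 0 with size 0
```

```bash
cat >> h.py <<'E'
RB=np.array([[np.cos(YB),np.sin(YB)],[-np.sin(YB),np.cos(YB)]])
E
python3 - <<'E'
from fit import *
T=BAY+RB.T@[.0015,-.0017]
bot.servo_line([*T,.13],None,.12);bot.servo_line([*T,.118],None,.05);c,s=wlook('D');st()
P=wcloud(s,c);q=(P[...,:2]-BAY)@RB.T;z=P[...,2];im=c['pixels'];h=cv2.cvtColor(im,cv2.COLOR_RGB2HSV)
m=abs(z-.128)<.006
w=(cv2.inRange(h,(20,120,70),(32,255,255))>0)&m;print('yellow',np.percentile(q[w],[3,50,97],axis=0))
w=(cv2.inRange(h,(45,120,60),(75,255,255))>0)&m;print('green',np.percentile(q[w],[3,50,97],axis=0))
for k in(-.03,0,.03):
    w=m&(abs(q[...,0]-k)<.006)&(abs(q[...,1])<.034);print(k,np.percentile(q[w],[1,99],axis=0)[:,1])
# printer features: white arrow & outline, now and in A
def feat(P,im):
    q=(P[...,:2]-BAY)@RB.T;b=(abs(P[...,2]-.086)<.004)
    w=(im.min(-1)>110)&b&(q[...,0]>.055)&(q[...,0]<.085)&(abs(q[...,1])<.012);print('arrow',w.sum(),np.percentile(q[w],[2,98],axis=0).mean(0),np.median(q[w],0))
    w=b&(abs(q[...,1])<.085)&(q[...,0]>.055)&(q[...,0]<.065);print('sides',np.percentile(q[w][:,1],[1,99]))
    for sg in(1,-1):
        w=b&(q[...,0]>.02)&(q[...,0]<.045)&(sg*q[...,1]>.02)&(sg*q[...,1]<.06);print('edge',sg,np.percentile(sg*q[...,1][w],[.5,2]))
    w=b&(q[...,0]>.04)&(q[...,0]<.07)&(abs(abs(q[...,1])-.024)<.006);print('+x',np.percentile(q[...,0][w],[.5,2]))
feat(P,im);a=np.load('A.npz');feat(a['P'],a['pixels'])
c=bot.read_camera('scene');save('E.png',cv2.resize(c['pixels'][160:340,160:400],(800,600)))
E
```

```text
12.12 [ 0.5551 -0.1749  0.1182] [-0.6  0.1 -2.5] gap 0.0583 F 66.2
yellow [[ 0.03520993 -0.02816472]
 [ 0.03967126 -0.00012765]
 [ 0.04394279  0.02802117]]
green [[-0.0325161  -0.02015673]
 [-0.02776967 -0.00101979]
 [-0.02355654  0.01980218]]
-0.03 [-0.02923357  0.02898731]
0 [-0.02927837  0.02932863]
0.03 [-0.02902212  0.02916146]
arrow 1365 [ 0.07239066 -0.00013162] [ 0.07446341 -0.00014021]
sides [-0.07678328  0.07577765]
edge 1 [0.03628735 0.03824773]
edge -1 [0.03610066 0.03796725]
+x [0.05114315 0.05140691]
arrow 442 [7.25256635e-02 3.87932549e-05] [ 0.07422953 -0.0003507 ]
sides [-0.07667942  0.07617353]
edge 1 [0.03173592 0.03197313]
edge -1 [0.03203682 0.03213054]
+x [0.05167312 0.05179134]
```

View pics/D.png

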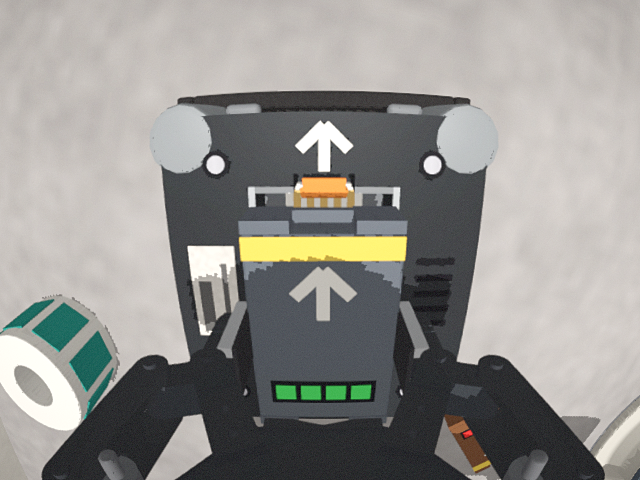

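View pics/E.png

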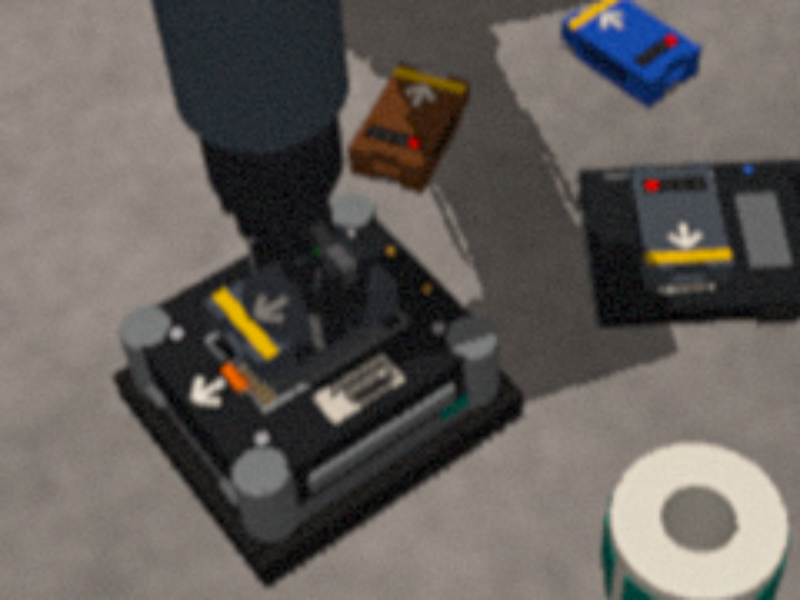

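D and E show the pack square above the bay, arrows agreeing, within about 0.5 mm of centre. I lower it with a force check.

Run:
```python
from h import *
T=BAY+RB.T@[.0012,-.0017]
bot.servo_line([*T,.107],None,.05);st()
for zz in np.arange(.104,.0865,-.0025):
    bot.servo_line([*T,zz],None,.03);s=st()
    if s['wrist_force'][2]>4 or np.hypot(*s['wrist_force'][:2])>8:break
```

```text
12.54 [ 0.5545 -0.1746  0.1063] [ 1.   0.6 -2. ] gap 0.0581 F 66.2
 12.79 [ 0.5549 -0.1746  0.1039] [-0.8  0.1 -2.1] gap 0.0585 F 66.2
 13.04 [ 0.5549 -0.1746  0.1013] [ 0.7  0.1 -2.9] gap 0.0584 F 66.2
 13.29 [ 0.5548 -0.1746  0.0988] [-0.2 -0.3 -2.4] gap 0.0581 F 66.2
 13.54 [ 0.5548 -0.1746  0.0963] [ 0.7 -1.  -2.6] gap 0.0581 F 66.2
 13.79 [ 0.5548 -0.1746  0.0938] [-0.7  1.  -2.1] gap 0.0583 F 66.2
 14.04 [ 0.5548 -0.1746  0.0913] [-0.5 -0.  -3.2] gap 0.0584 F 66.2
 14.29 [ 0.5553 -0.1746  0.0896] [-0.8  1.8  2.1] gap 0.0586 F 68.2
 14.54 [ 0.5554 -0.1746  0.0894] [-6.1  5.  15.3] gap 0.0583 F 76.5
```

The pack met the leaves at about 13 mm proud. Ease off, release, rise, close the fingers and look.

Run:
```python
from h import *
T=BAY+RB.T@[.0012,-.0017]
bot.servo_line([*T,.0895],None,.05);st()
bot.grip(.085);st('open');bot.servo_line([*T,.16],None,.12)
bot.grip(0.);c,s=wlook('F');st('shut')
P=wcloud(s,c);q=(P[...,:2]-BAY)@RB.T;z=P[...,2]
m=(z>.09)&(z<.11)&(abs(q[...,0])<.056)&(abs(q[...,1])<.036)
Q=q[m];print(m.sum(),np.linalg.lstsq(np.c_[Q,np.ones(len(Q))],z[m],rcond=None)[0],np.percentile(Q,[1,99],axis=0))
```

```text
14.79 [ 0.5552 -0.1746  0.0896] [-1.1  2.   2.3] gap 0.0583 F 67.4
open 15.18 [ 0.555  -0.1748  0.0894] [ 0.9 -0.4 -0.1] gap 0.0849 F 0.0
shut 17.03 [ 0.555  -0.1746  0.16  ] [-0.2  0.9  0.1] gap 0.0003 F 0.0
13459 [-9.08750870e-03  3.15005900e-05  9.92348704e-02] [[-0.04572566 -0.02933309]
 [ 0.04917069  0.02950781]]
```

View pics/F.png

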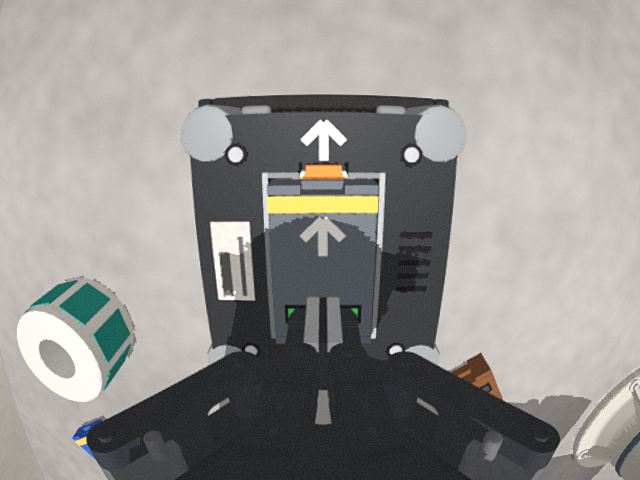

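F shows the pack resting level on the leaves, about 13 mm proud and centred, with its arrow at (323,237) agreeing. Now I press it home.

Run:
```python
from h import *
T=BAY+RB.T@[.0012,-.0017]
bot.servo_line([*T,.112],None,.1)
for zz in np.arange(.108,.0885,-.0015):
    bot.servo_line([*T,zz],None,.03);s=st(round(zz,4))
    if s['wrist_force'][2]>35:break
bot.wait(.3);st('hold')
bot.servo_line([*T,.19],None,.12);c,s=wlook('G');st('up')
P=wcloud(s,c);q=(P[...,:2]-BAY)@RB.T;z=P[...,2]
m=(z>.07)&(z<.11)&(abs(q[...,0]-.01)<.035)&(abs(q[...,1])<.028)
Q=q[m];print(m.sum(),np.linalg.lstsq(np.c_[Q,np.ones(len(Q))],z[m],rcond=None)[0])
h=cv2.cvtColor(c['pixels'],cv2.COLOR_RGB2HSV);w=(cv2.inRange(h,(20,120,70),(32,255,255))>0)&(abs(z-.09)<.015)&(abs(q[...,0])<.06);print('yellow',np.percentile(q[w],[3,50,97],axis=0))
```

```text
0.108 17.95 [ 0.555  -0.1746  0.1082] [-0.8 -0.3 -0.2] gap 0.0004 F 0.0
0.1065 18.2 [ 0.5554 -0.1747  0.1069] [0.5 0.5 1.7] gap 0.0002 F 0.9
0.105 18.45 [ 0.5554 -0.1747  0.1054] [ 1.3 -0.2  3.3] gap 0.0003 F 1.7
0.1035 18.7 [ 0.5554 -0.1747  0.1039] [0.6 0.1 3.9] gap -0.0 F 2.3
0.102 18.95 [ 0.5555 -0.1747  0.1026] [-0.3  0.7  5.6] gap 0.0001 F 2.8
0.1005 19.2 [ 0.5549 -0.1745  0.1001] [1.3 0.6 2.5] gap -0.0001 F 0.9
0.099 19.45 [ 0.5545 -0.1745  0.0984] [ 0.5 -0.9  0.6] gap 0.0001 F 0.2
0.0975 19.7 [ 0.5544 -0.1745  0.0969] [ 0.7 -0.8 -0.2] gap 0.0001 F 0.0
0.096 19.95 [ 0.5548 -0.1745  0.0957] [-0.3 -0.2  0.3] gap 0.0001 F 0.0
0.0945 20.2 [ 0.5549 -0.1746  0.0944] [-0.7  0.3 -0. ] gap -0.0001 F 0.0
0.093 20.45 [ 0.5551 -0.1747  0.0941] [-1.8  1.9  5.4] gap -0.0001 F 3.1
0.0915 20.7 [ 0.5552 -0.1747  0.0941] [-5.4  3.1 14.1] gap -0.0001 F 7.2
0.09 20.95 [ 0.5552 -0.1747  0.094 ] [-8.5  5.3 22.4] gap -0.0001 F 11.3
0.0885 21.2 [ 0.5552 -0.1747  0.094 ] [-12.4   7.6  30.9] gap -0.0001 F 15.4
hold 21.5 [ 0.5552 -0.1747  0.094 ] [-12.8   8.1  29.8] gap 0.0001 F 15.4
up 22.85 [ 0.5549 -0.1746  0.1897] [1.1 0.2 0. ] gap 0.0 F 0.0
8193 [0.00243968 0.0006734  0.08571933]
yellow [[ 0.03595443 -0.02785457]
 [ 0.04017409  0.00015926]
 [ 0.0445342   0.02880601]]
```

View pics/G.png

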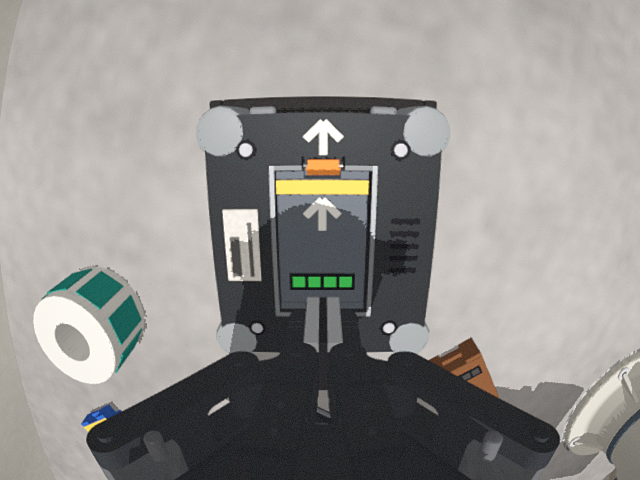

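G shows the pack at (323,240) flush with the belly: its top is at 85.7 mm, it is level to 0.003 rad and it is centred within about 1 mm. The +x latch at (323,167) is snapped over the lug, and nothing touches the robot.

```bash
python3 -c "
from cell import bot
print(bot.job_done())"
```

```text
the job is handed in; nothing more can be done
None
```

The charged pack is in the printer's bay, pressed home and flush with the belly with the arrows agreeing, and I handed the job in at about 23 s; the -x latch was hidden behind the fingers in my last picture, so I judge it snapped only from the pack sitting flush and level.

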